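Press a weld coupon down and slide it home under the leaf spring

ROBOT

A 7-joint arm with a two-finger parallel gripper is mounted at the origin on the work surface. World frame = base frame: x ahead of the robot, y to its left, z up, the work surface at z = 0. Lengths are in mm, angles in rad, forces in N, time in s.
With the tool pointing down it reaches from about 350 to 900 mm from the base axis. Payload 7.2 kg.
Tool frame: the origin (TCP) lies at the very end of the fingers, on their centre line; the grasp point (between the pads) lies 19 mm behind it; y points along the fingers, z is the direction in which the jaws open and shut, and the axes are right-handed (so a half turn about y gives the same grasp; the last joint's range is limited). The gripper opens to 88 mm and grips with 3 to 60 N. Pads are 20 mm wide; open, the fingers measure 115 mm over their backs; the gripper's body (75 mm by 178 mm) begins 61 mm behind the grasp point.
Start: joints at [-1.185, 0.411, -0.013, 1.596, 0.006, 1.134, -0.082], TCP at [273.999, 561.741, 222.653] pointing down, gripper open.
Joint ranges: [-2.95, 2.95], [-0.29, 1.99], [-1.47, 1.44], [0.14, 2.54], [-1.03, 4.17], [0.13, 1.85], [-2.86, 2.86]. Speed limits (rad/s): [2.39, 2.39, 3.01, 3.01, 3.14, 3.14, 3.14].

INTERFACE

Orientations are given as [roll, pitch, yaw] about the fixed x, y, z axes, in that order (R = Rz(yaw) Ry(pitch) Rx(roll)).
In Python, from rig import env gives the robot as it stands. The module is installed in compiled form; this text tells all that it offers.
- The arm moves only by the tool servo_tool, never from a script. Its argument "motion" is a list of rows, each a list of 3 entries, a list of its own where there are three numbers: the finger opening in mm, from 0 to 87.8, then the shift along the tool's x, y, z in mm, then the turn about the tool's y in degrees. A call has 1 to 8 rows; each row shifts and turns the pose as measured when the row begins, along the tool's axes as they then stand; what a row does not reach is not made up. A row lasts 1/8 s, in which the tool goes at most 62.5 mm and 10.7 degrees, less where a joint would pass 70% of its speed; a pose out of reach is approached as far as the arm can. A call is refused whole if a number of a shift passes 62.5 or a number of a turn 10.7, either way. A call with a gripper value outside its range is refused whole. The fingers move at their own pace and stop on an object; "force" is the grip in N (left out, the last holds). Time passes only in rows, so rows that do not move let the fingers close. It gives the time, the measured TCP pose, the force and the opening at its end, in the units of the state.
- env.state(): the state, without advancing time (a new reading comes with each control period).
- env.get_image(name): name is "scene" or "top"; returns a dict with "img" (420x560x3 uint8, red, green, blue), "camera_matrix" (3x3 intrinsics, pixels), "pose" (4x4, takes a point from camera to world coordinates). Camera axes: x right, y down, z forward; pixel columns grow to the right and rows downward; lengths in mm; the calibration is good to about 2 mm. A picture is of the moment at which its call begins. There is no depth.
- env.finish_job(): hands the job in, once; it reports no verdict.
The state is a dict: "time": time; "joint_positions": joint angles; "qvel": joint speeds; "effort": joint torques, N m; "ee_pos": TCP position; "tool_rot": TCP orientation; "contact_force": force on the tool from outside, world axes, zero at the start; "moment": the same for the moment, N m; "opening": finger opening in mm.
Only numpy, scipy, OpenCV 4.12 (cv2) and the standard library are available. Lean on these libraries where they do the work, as an engineer would, in place of code of your own. Each camera call takes 0.05 s, during which the arm holds its last target. There are 200 camera calls.

TASK

On the welding bench, press the steel weld coupon down hard with the fingertips against its sprung copper backing bar and, keeping it pressed, slide it along the jig under the yellow bridge and the blue leaf spring until it is fully home against the red end stop. Then let go and leave it there, held by the jig. Do not pick up or tip the coupon, and leave the other things on the bench alone.

Things in the scene. Friction and masses are not known exactly. Their poses are not given: they have to be found in the camera images.
- coupon: loose steel weld coupon, 140 long (its x) x 64 wide (its y) x 10 mm thick, 0.55 to 0.85 kg, origin at the centre of its underside. It lies on the sprung copper bar between the jig's rails, top 40 mm above the bench, short of the bridge. Its x axis points along the jig's +x, the way it must slide. Coupon, bar and rails are smooth (friction about 0.25)
- bead (a point): top of the coupon's weld bead at mid width: half-round, 10 mm wide, 3 mm proud, right across the coupon along y at its middle (x = 0). Press on the flat behind it (coupon x about -20 to -45 mm): the bead then stands before the fingertips and helps to push the coupon along
- jig: coupon jig fixed to the bench, base 250 x 116 x 10 mm (x = -137 to +113 mm); origin on the bench, x is the sliding direction, z up. Green, with two green rails along x, inner faces at y = -34 and +34 mm, tops 34 mm above the bench
- bridge (a point): middle of the underside of the yellow bridge across the channel, at x = 40 mm of the jig, 35.5 mm above the bench; the bridge is 12 mm long in x (34 to 46 mm), 110 mm wide, top 51 mm above the bench. The coupon's front edge hits it unless the coupon is pressed down at least 4.5 mm (6 to 7 mm is comfortable)
- stop (a point): middle of the face of the red end stop, at x = 90 mm of the jig, 30 mm above the bench; the stop is 50 mm tall and 12 mm thick. The coupon is home when its front edge touches it, its origin then at x = 20 mm of the jig
- backing_bar (a joint): copper bar under the coupon (50 mm wide, x = -130 to +85 mm of the jig), sprung upwards: 0 m is up, 0.008 m is fully down on its stop. Pressing on the coupon moves both down: about 5 N to start and 1.2 N more per mm (about 12 N for 6 mm, 15 N fully down; 1 or 2 N either way with the coupon's weight). It springs up when let go
- leaf (a joint): blue leaf spring hinged at the far side of the bridge (jig x = 46 mm, 40 mm above the bench), sloping down to its tip at x = 80 mm, underside 25 mm above the bench. 0 rad is down; the coupon passing beneath lifts it to 0.2 to 0.32 rad. It presses on the coupon with 4 to 7 N, dragging on it over the last 10 to 40 mm
- magnet: red L-shaped welding magnet, 75 x 30 mm foot, 44 mm tall, lying loose to the left of the jig; origin at the centre of its underside
- flat_bar: dark plain flat bar offcut, 110 x 35 x 10 mm, lying loose to the right of the jig; origin at the centre of its underside
- wire_brush: brush lying on the bench at the right; origin under the middle of it
- chip_hammer: hammer lying on the bench at the left; origin under the middle of it
- pipe_offcut: steel pipe offcut 60 mm across and 55 mm tall, standing on the bench at the right; origin at the centre of its underside
- paste_jar: blue jar with a yellow lid, 68 mm across and 60 mm tall, on the bench at the left; origin at the centre of its underside
Things that resemble listed ones, but are neither listed nor needed, are in the scene too. Leave any purple look-alike of the coupon alone.

How it is judged (in metres and radians):
On the way, in this order (a step that is already met when the one before it is completed fails the run):
1. the coupon is pressed down against the sprung bar while it is still in front of the bridge (value of joint backing_bar above 0.003 m and x of coupon in the frame of jig below -0.035 m), for 0.05 s.
2. the coupon has gone under the bridge and has lifted the leaf spring (value of joint leaf above 0.1 rad and x of coupon in the frame of jig above -0.01 m), for 0.05 s.
At the end, for the whole second after the job is handed in: the coupon lies flat and at rest between the rails within 4 mm of the end stop, with the leaf spring lifted on top of it (more than 0.12 rad) and the backing bar held down by it (more than 2 mm) (x of coupon in the frame of jig between 0.016 and 0.024 m and y of coupon in the frame of jig between -0.005 and 0.005 m and z of coupon in the frame of jig below 0.0285 m and angle between the x axis of coupon and the x axis of jig, either way round below 0.06 rad and angle between coupon's own z axis and vertical below 0.04 rad and value of joint leaf above 0.12 rad and value of joint backing_bar above 0.002 m and linear speed of coupon below 0.01 m/s); the robot touches nothing.
It fails at once if the coupon is lifted more than 10 mm off its bar's upper position (z of coupon in the frame of jig above 0.04 m).
It fails at once if the coupon is tipped by more than 0.15 rad (angle between coupon's own z axis and vertical above 0.15 rad).
It fails at once if another thing on the bench is moved by more than 20 mm (distance of any of magnet, flat_bar, wire_brush, chip_hammer, pipe_offcut, paste_jar from where it was at the start of the episode above 0.02 m).
It also fails if it takes over 35 s, if anything falls off the work surface, if the arm or the gripper's body presses on something with over 40 N, if the wrist force passes 120 N, or if a joint passes its speed limit or range.

## Working session

There is one attempt and no reset: what is moved stays moved. The work goes in short steps, Python scripts to look and compute and a tool call to move; the robot and the scene stay as the last step left them, time stands still between calls to the robot, and variables do not carry over. Pictures are saved under pics/ and viewed, about 8 in all and at most 12, crops included, and the job is handed in when it is done.

Besides the shell and the picture viewer there is one more tool, called after "Emit:" as name(argument=value, ...), one argument or row to a line, values as JSON. servo_tool: Moves the arm, as the interface text tells. Its arguments: {"type":"object","properties":{"motion":{"type":"array"},"force":{"type":"number"}},"required":["motion"]}

```bash
mkdir -p pics; python3 - <<'E'
from rig import env
import cv2,numpy as np,pickle
s=env.state()
for k in s: print(k,np.round(s[k],4))
for n in("top","scene"):
    d=env.get_image(n); pickle.dump(d,open(n+".pkl","wb"))
    cv2.imwrite(f"pics/{n}1.png",d["img"][...,::-1]); print(n,d["camera_matrix"],d["pose"])
E
```

```text
time 0.0
joint_positions [-1.1852  0.4119 -0.0127  1.597   0.0056  1.1343 -0.0822]
qvel [ 0.0003  0.0007 -0.0009  0.0005 -0.0006  0.0002  0.    ]
effort [ 6.00000e-04 -5.87949e+01  6.42500e-01 -2.91078e+01 -5.37000e-02
  1.82000e-02  1.00000e-04]
ee_pos [273.7697 561.2817 221.7949]
tool_rot [-1.5724e+00 -1.0000e-04 -4.5380e-01]
contact_force [-0.5318 -0.4161 -0.0552]
moment [-0.0347 -0.0092 -0.0418]
opening 87.9795
top [[406.25679666   0.         278.72148905]
 [  0.         406.25679666 214.83405344]
 [  0.           0.           1.        ]] [[ 7.85091952e-04 -9.92441089e-01  1.22719468e-01  3.81901560e+02]
 [-9.99932394e-01 -2.20281387e-03 -1.14172929e-02  1.93725729e+01]
 [ 1.16013188e-02 -1.22702208e-01 -9.92375724e-01  1.23358979e+03]
 [ 0.00000000e+00  0.00000000e+00  0.00000000e+00  1.00000000e+00]]
scene [[537.50589564   0.         282.37566348]
 [  0.         537.50589564 217.91213368]
 [  0.           0.           1.        ]] [[ 2.81112929e-01  5.92928344e-01 -7.54593600e-01  1.60133501e+03]
 [ 9.59674371e-01 -1.73036833e-01  2.21547638e-01 -3.12789897e+02]
 [ 7.89387283e-04 -7.86444043e-01 -6.17661026e-01  9.40438156e+02]
 [ 0.00000000e+00  0.00000000e+00  0.00000000e+00  1.00000000e+00]]
```

View pics/top1.png

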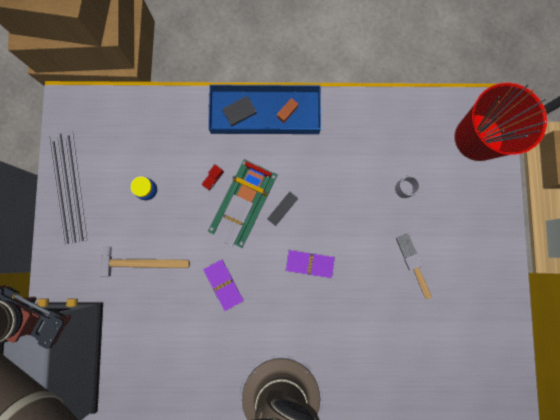

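View pics/scene1.png

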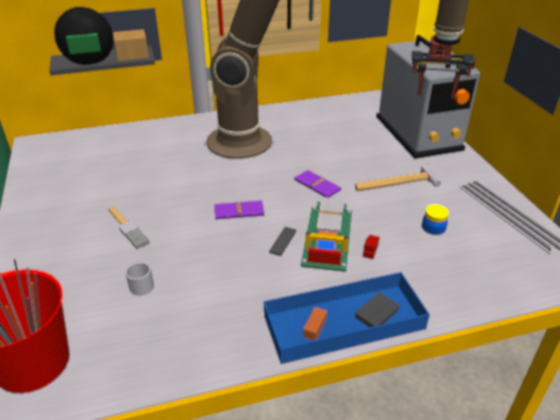

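The top view shows the green jig at about (243,203), with its red stop end at (257,168). The steel coupon is in the channel at about (237,212), with its brown bead at (233,219). The purple look-alikes are at (223,285) and (310,264), outside the jig, so I leave them alone. Next I'll confirm with an enlarged crop and measure.

```bash
cat >h.py <<'E'
import numpy as np,cv2
def ray(d,uv,z):
    uv=np.atleast_2d(np.array(uv,float)); r=np.c_[uv,np.ones(len(uv))]@np.linalg.inv(d["camera_matrix"]).T@d["pose"][:3,:3].T
    o=d["pose"][:3,3]; return o+r*((z-o[2])/r[:,2])[:,None]
def proj(d,P):
    P=np.atleast_2d(P); c=(P-d["pose"][:3,3])@d["pose"][:3,:3]; q=c@d["camera_matrix"].T; return q[:,:2]/q[:,2:]
E
python3 - <<'E'
import pickle
from h import *
d=pickle.load(open("top.pkl","rb")); im=d["img"]
x0,y0,x1,y1=195,145,295,255
hsv=cv2.cvtColor(im,cv2.COLOR_RGB2HSV)
def m(lo,hi): 
    k=cv2.inRange(hsv,lo,hi); r=np.zeros_like(k); r[y0:y1,x0:x1]=k[y0:y1,x0:x1]; return r
for n,lo,hi,z in(("green",(60,80,30),(90,255,255),34),("yellow",(20,150,120),(32,255,255),51),("red",(0,0,0),(0,0,0),50),("brown",(8,60,60),(18,200,200),43)):
    if n=="red": k=m((0,170,80),(6,255,255))|m((174,170,80),(180,255,255))
    else: k=m(lo,hi)
    cs,_=cv2.findContours(k,cv2.RETR_EXTERNAL,cv2.CHAIN_APPROX_NONE)
    for c in cs:
        if cv2.contourArea(c)<12: continue
        (c0,sz,a)=cv2.minAreaRect(c); b=cv2.boxPoints((c0,sz,a)); print(n,np.round(c0,1),np.round(sz,1),"world z",z,np.round(ray(d,c0,z)[0],1)); print(np.round(ray(d,b,z)[:,:2],1).tolist())
cv2.imwrite("pics/crop1.png",cv2.resize(im[y0:y1,x0:x1],None,fx=5.4,fy=5.4,interpolation=cv2.INTER_CUBIC)[...,::-1])
d=pickle.load(open("scene.pkl","rb"))["img"][190:280,280:400]
cv2.imwrite("pics/crop2.png",cv2.resize(d,None,fx=6,fy=6,interpolation=cv2.INTER_CUBIC)[...,::-1])
E
```

```text
green [249.6 219.5] [ 9.6 56. ] world z 34 [516.   92.1  34. ]
[[446.8, 139.3], [598.6, 70.2], [586.3, 44.2], [434.8, 113.7]]
green [224.2 207.6] [ 8.  55.5] world z 34 [551.6 167.9  34. ]
[[482.8, 214.0], [632.3, 142.9], [621.4, 121.2], [472.2, 192.5]]
green [266.8 183.4] [ 9.8 14.3] world z 34 [625.3  41.5  34. ]
[[612.4, 64.2], [651.6, 45.2], [638.2, 18.7], [599.1, 37.7]]
green [242.3 171.4] [ 8.  12.1] world z 34 [661.8 115.4  34. ]
[[650.7, 134.2], [684.0, 118.4], [673.0, 96.5], [639.7, 112.4]]
yellow [249.1 184.8] [29.5  4.6] world z 51 [617.4  93.5  51. ]
[[630.0, 135.9], [642.5, 130.3], [604.7, 51.2], [592.4, 56.9]]
red [211.7 177. ] [10. 23.] world z 50 [640.9 204.5  50. ]
[[620.3, 235.2], [678.4, 198.7], [661.7, 173.7], [603.8, 210.3]]
red [257.8 168.9] [27.2  3.8] world z 50 [665.9  68.   50. ]
[[677.4, 107.4], [687.9, 102.9], [654.5, 28.7], [644.1, 33.2]]
brown [246.3 192.9] [16.5 12.1] world z 43 [594.6 102.   43. ]
[[589.4, 131.9], [622.0, 116.3], [599.8, 72.1], [567.3, 87.8]]
brown [255.2 175.1] [16.5  3.6] world z 43 [648.6  76.   43. ]
[[654.9, 100.6], [664.7, 95.9], [642.3, 51.5], [632.5, 56.2]]
```

View pics/crop1.png

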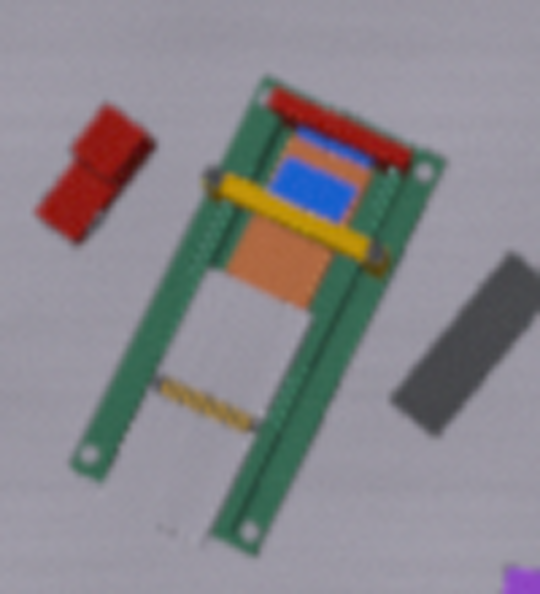

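View pics/crop2.png

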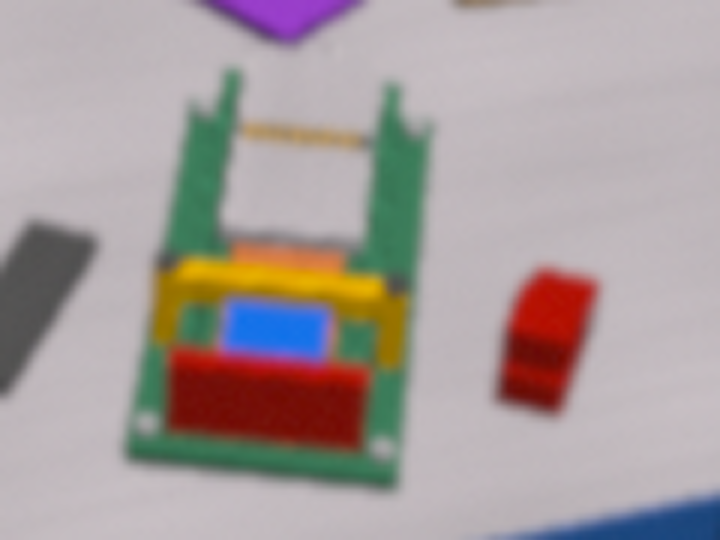

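Confirmed: the steel coupon is the plate between the rails, short of the bridge. In crop1 its front edge runs from about (215,267) to (312,318) and its bead is centred at (207,405). The scene crop shows its front edge just in front of the yellow bridge. Now I'll compute the jig frame and the coupon pose.

```bash
cat >>h.py <<'E'
import pickle
def tri(a,ua,b,ub):
    A=[];B=[]
    for d,u in((a,ua),(b,ub)):
        o=d["pose"][:3,3]; v=ray(d,u,0)[0]-o; v/=np.linalg.norm(v); M=np.eye(3)-np.outer(v,v); A.append(M);B.append(M@o)
    return np.linalg.lstsq(np.vstack(A),np.hstack(B),rcond=None)[0]
E
python3 - <<'E'
from h import *
t=pickle.load(open("top.pkl","rb")); s=pickle.load(open("scene.pkl","rb"))
T=lambda x,y:(x/5.4+195-.4,y/5.4+145-.4); S=lambda x,y:(x/6+280-.4,y/6+190-.4)
for n,a,b,z in(("bead",T(157,381),T(257,427),43),("front",T(213,268),T(312,312),40),("bridgetop",T(213,181),T(378,255),51),("stoptop",T(271,97),T(410,160),50)):
    p=ray(t,[a,b],z)[:,:2]; e=p[0]-p[1]; print("top",n,np.round(p,1).tolist(),"mid",np.round(p.mean(0),1),"len",np.round(np.hypot(*e),1),"xyaw deg",np.round(np.degrees(np.arctan2(e[1],e[0]))-90,1))
for n,a,b,z in(("bead",S(366,141),S(244,131),43),("bridgetop",S(395,284),S(166,262),51),("stoptop",S(369,374),S(172,352),50)):
    p=ray(s,[a,b],z)[:,:2]; e=p[0]-p[1]; print("scene",n,np.round(p,1).tolist(),"mid",np.round(p.mean(0),1),"len",np.round(np.hypot(*e),1),"xyaw deg",np.round(np.degrees(np.arctan2(e[1],e[0]))-90,1))
E
```

```text
top bead [[527.8, 168.0], [502.7, 113.1]] mid [515.3 140.6] len 60.3 xyaw deg -24.6
top front [[591.0, 138.6], [566.6, 83.9]] mid [578.8 111.3] len 59.9 xyaw deg -24.0
top bridgetop [[637.5, 138.2], [596.5, 47.5]] mid [617.   92.9] len 99.5 xyaw deg -24.3
top stoptop [[685.0, 107.0], [649.8, 30.2]] mid [667.4  68.6] len 84.5 xyaw deg -24.6
scene bead [[529.1, 168.0], [506.4, 117.1]] mid [517.8 142.5] len 55.7 xyaw deg -24.0
scene bridgetop [[635.8, 139.2], [594.4, 49.9]] mid [615.1  94.6] len 98.4 xyaw deg -24.9
scene stoptop [[685.5, 108.1], [649.7, 34.2]] mid [667.6  71.2] len 82.1 xyaw deg -25.9
```

Jig yaw is about -24.5°, with its origin at about (580,110). The coupon sits at jig x of about -70, so it has about 90 mm to travel. The press point is about (492,153). I'll transit high with the fingers closing.

Emit:
servo_tool(
  motion=[
    [0,[40,0,-29],-1.5],
    [0,[50,0,-36],0],
    [0,[50,0,-36],0],
    [0,[50,0,-36],0],
    [0,[50,0,-36],0],
    [0,[50,0,-36],0],
    [0,[50,0,-36],0],
    [0,[35,0,-26],0],
  ],
  force=20,
)

```text
time: 1.1
ee_pos: [503.7, 153.2, 219.2]
tool_rot: [-1.575, 0.002, -0.419]
contact_force: [0.7, -0.2, 0.6]
opening: 11.5
```

Emit:
servo_tool(
  motion=[
    [0,[-5,35,-2.5],0.5],
    [0,[-5,45,-2.5],0],
    [0,[0,45,0],0],
    [0,[0,25,0],0],
    [0,[0,0,0],0],
  ],
)

```text
time: 1.72
ee_pos: [493.9, 146.5, 65.2]
tool_rot: [-1.576, 0.0, -0.437]
contact_force: [0.2, -0.2, -0.1]
opening: 0.5
```

```bash
python3 - <<'E'
from rig import env
from h import *
s=env.state(); print(s["time"],np.round(s["ee_pos"],1),np.round(s["tool_rot"],4),np.round(s["contact_force"],1),s["opening"])
a=env.get_image("top");b=env.get_image("scene"); pickle.dump((a,b),open("p2.pkl","wb"))
A=cv2.resize(a["img"][165:265,200:290],(540,600),interpolation=cv2.INTER_CUBIC)[...,::-1]
B=cv2.resize(b["img"][180:280,290:380],(540,600),interpolation=cv2.INTER_CUBIC)[...,::-1]
cv2.imwrite("pics/p2.png",cv2.resize(np.hstack([A,B]),(800,444)))
E
```

```text
1.725 [493.9 146.5  65.2] [-1.5758e+00  4.0000e-04 -4.3690e-01] [ 0.2 -0.2 -0.1] 0.5368724649131279
```

View pics/p2.png

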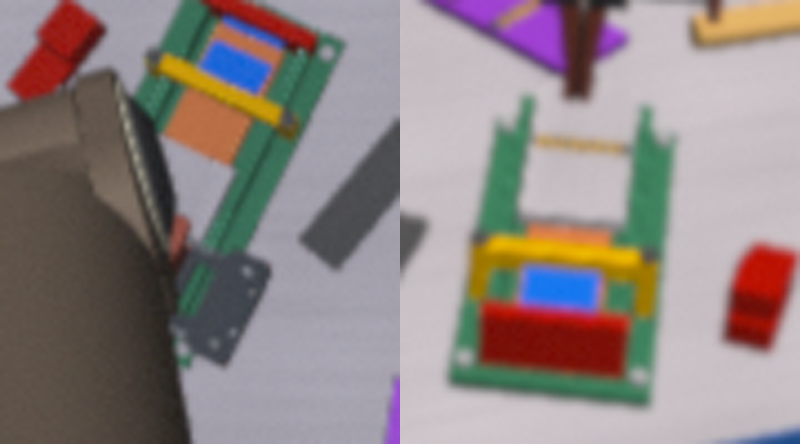

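The fingertips (right view, about (577,98)) are centred behind the bead at about (582,146). I'll correct 3-4 mm, then descend onto the flat.

Emit:
servo_tool(
  motion=[
    [0,[-4,8,3],0],
    [0,[0,8,0],0],
    [0,[0,5,0],0],
    [0,[0,3,0],0],
  ],
)

```text
time: 2.33
ee_pos: [494.9, 153.0, 44.7]
tool_rot: [-1.569, -0.006, -0.436]
contact_force: [-0.1, -0.1, -0.2]
opening: 0.1
```

Emit:
servo_tool(
  motion=[
    [0,[-2,3,-3],0],
    [0,[0,4,0],0],
    [0,[0,4,0],0],
  ],
)

```text
time: 2.7
ee_pos: [491.4, 150.8, 34.1]
tool_rot: [-1.569, -0.005, -0.437]
contact_force: [-3.8, -0.1, 13.9]
opening: 0.2
```

Contact made: the bar is about 6 mm down at 14 N, centred. I'll press a bit harder and start sliding slowly.

Emit:
servo_tool(
  motion=[
    [0,[0,3,0],0],
    [0,[3,2,0],0],
    [0,[4,1.5,0],0],
    [0,[5,1.5,0],0],
  ],
)

```text
time: 3.2
ee_pos: [499.6, 149.1, 32.1]
tool_rot: [-1.565, 0.001, -0.435]
contact_force: [-12.6, 0.2, 25.4]
opening: 0.8
```

Emit:
servo_tool(
  motion=[
    [0,[6,1,-1],0],
    [0,[6,1,-0.5],0],
    [0,[6,1,-0.5],0],
  ],
)

```text
time: 3.58
ee_pos: [512.8, 142.9, 32.4]
tool_rot: [-1.562, 0.006, -0.433]
contact_force: [-6.9, 1.4, 15.6]
opening: 0.6
```

```bash
python3 - <<'E'
from rig import env
from h import *
s=env.state(); print(s["time"],np.round(s["ee_pos"],1),np.round(s["tool_rot"],4),np.round(s["contact_force"],1))
b=env.get_image("scene")
cv2.imwrite("pics/p3.png",cv2.resize(b["img"][180:280,290:380],(540,600),interpolation=cv2.INTER_CUBIC)[...,::-1])
E
```

```text
3.575 [512.8 142.9  32.4] [-1.5624  0.0061 -0.4328] [-6.9  1.4 15.6]
```

View pics/p3.png

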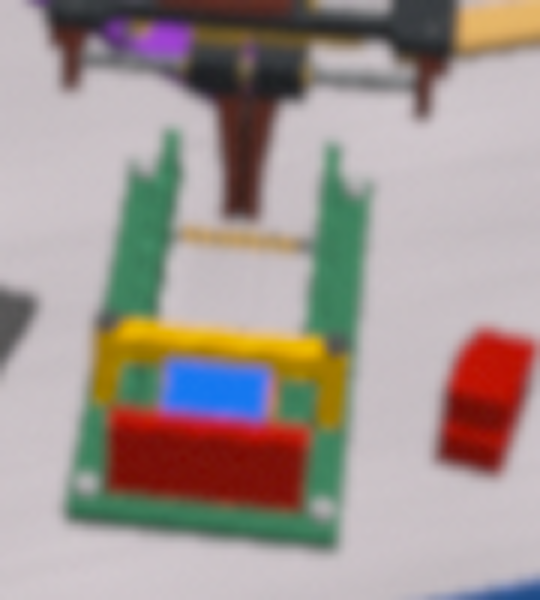

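The coupon is moving with the fingers: the bead is now at (243,239) and the front edge is just short of the bridge, with the bar about 7.6 mm down. Continuing.

Emit:
servo_tool(
  motion=[
    [0,[7,1.5,-1],0],
    [0,[7,1.5,-0.5],0],
    [0,[7,1.5,-0.5],0],
    [0,[7,1.5,-0.5],0],
  ],
)

```text
time: 4.12
ee_pos: [533.4, 133.1, 32.3]
tool_rot: [-1.559, 0.015, -0.43]
contact_force: [-9.5, 0.5, 24.1]
opening: 0.4
```

Emit:
servo_tool(
  motion=[
    [0,[7,1.2,-1],0],
    [0,[7,1.2,-0.5],0],
    [0,[7,1.2,-0.5],0],
    [0,[7,1.2,-0.5],0],
  ],
)

```text
time: 4.62
ee_pos: [554.3, 123.2, 32.4]
tool_rot: [-1.556, 0.023, -0.427]
contact_force: [-9.7, 2.6, 20.0]
opening: 0.5
```

```bash
python3 - <<'E'
from rig import env
from h import *
s=env.state(); print(s["time"],np.round(s["ee_pos"],1),np.round(s["tool_rot"],4),np.round(s["contact_force"],1))
b=env.get_image("scene")
cv2.imwrite("pics/p4.png",cv2.resize(b["img"][180:280,290:380],(540,600),interpolation=cv2.INTER_CUBIC)[...,::-1])
E
```

```text
4.625 [554.3 123.2  32.4] [-1.5562  0.0233 -0.4272] [-9.7  2.6 20. ]
```

View pics/p4.png

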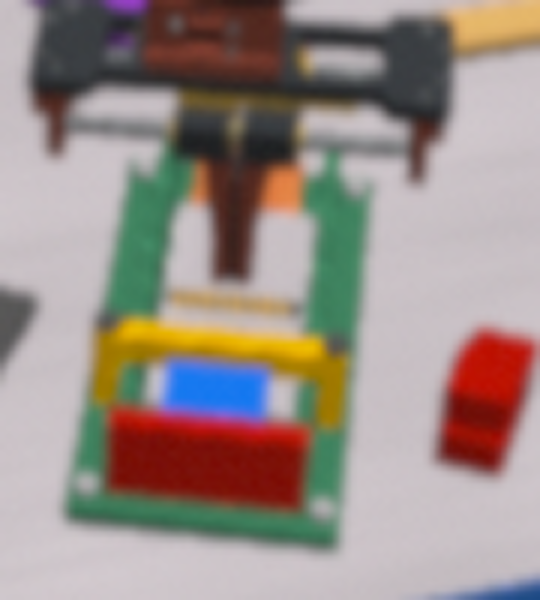

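The front edge is under the bridge and the leaf has lifted; the bead is at (233,303). About 22 mm remain, and I'll push until the stop resists.

Emit:
servo_tool(
  motion=[
    [0,[7,1.5,-0.5],0],
    [0,[7,1.5,-0.5],0],
    [0,[6,1.5,-0.5],0],
  ],
)

```text
time: 5.05
ee_pos: [564.0, 118.8, 32.4]
tool_rot: [-1.556, 0.04, -0.423]
contact_force: [-15.9, 3.2, 27.8]
opening: 0.5
```

Emit:
servo_tool(
  motion=[
    [0,[9,0.5,-0.5],0],
    [0,[9,0.5,-0.5],0],
    [0,[9,0.5,-0.5],0],
  ],
)

```text
time: 5.42
ee_pos: [581.4, 111.1, 32.5]
tool_rot: [-1.556, 0.053, -0.419]
contact_force: [-11.4, 2.5, 19.3]
opening: 0.6
```

```bash
python3 - <<'E'
from rig import env
from h import *
s=env.state(); print(s["time"],np.round(s["ee_pos"],1),np.round(s["tool_rot"],4),np.round(s["contact_force"],1))
b=env.get_image("scene")
cv2.imwrite("pics/p5.png",cv2.resize(b["img"][180:280,290:380],(540,600),interpolation=cv2.INTER_CUBIC)[...,::-1])
E
```

```text
5.425 [581.4 111.1  32.5] [-1.5562  0.0533 -0.4192] [-11.4   2.5  19.3]
```

View pics/p5.png

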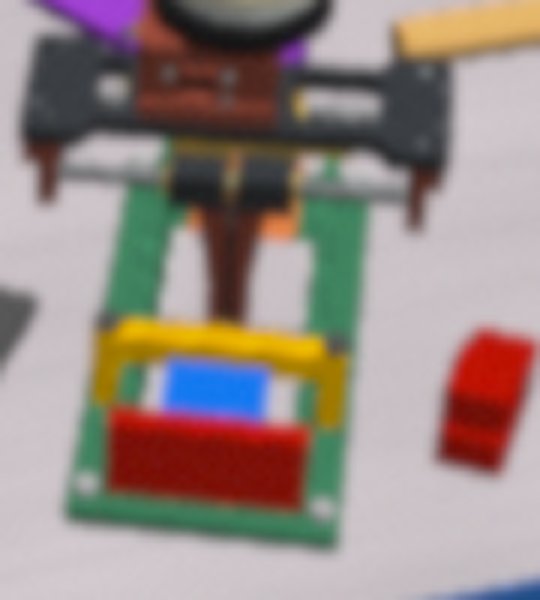

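Emit:
servo_tool(
  motion=[
    [0,[6,0.8,-0.5],0],
    [0,[6,0.8,-0.5],0],
  ],
)

```text
time: 5.72
ee_pos: [586.2, 108.8, 32.6]
tool_rot: [-1.557, 0.066, -0.417]
contact_force: [-23.5, 6.4, 30.7]
opening: 0.3
```

Emit:
servo_tool(
  motion=[
    [0,[7,0.5,-0.5],0],
    [0,[7,0.5,-0.5],0],
  ],
)

```text
time: 5.98
ee_pos: [586.3, 108.8, 32.8]
tool_rot: [-1.56, 0.091, -0.412]
contact_force: [-21.3, 6.1, 26.9]
opening: 0.3
```

No more motion under 22 N, and the position fits the stop (fingertip front against the bead at jig x of about 15). I'll lift straight off.

Emit:
servo_tool(
  motion=[
    [0,[0,-4,0],0],
    [0,[0,-6,0],0],
    [0,[-4,-20,0],0],
    [0,[-10,-50,0],0],
    [0,[-40,-40,0],0],
    [0,[-60,-10,0],0],
    [0,[-60,-5,0],0],
    [0,[0,0,0],0],
  ],
)

```text
time: 6.98
ee_pos: [435.2, 173.2, 193.3]
tool_rot: [-1.555, 0.087, -0.414]
contact_force: [0.8, -0.0, -0.3]
opening: 0.6
```

```bash
python3 - <<'E'
from rig import env
from h import *
s=env.state(); print(s["time"],np.round(s["ee_pos"],1),np.round(s["tool_rot"],4),np.round(s["contact_force"],1))
a=env.get_image("top");b=env.get_image("scene"); pickle.dump((a,b),open("p6.pkl","wb"))
A=cv2.resize(a["img"][155:255,200:290],(540,600),interpolation=cv2.INTER_CUBIC)[...,::-1]
B=cv2.resize(b["img"][180:280,290:380],(540,600),interpolation=cv2.INTER_CUBIC)[...,::-1]
cv2.imwrite("pics/p6.png",cv2.resize(np.hstack([A,B]),(800,444)))
E
```

```text
6.975 [435.2 173.2 193.3] [-1.5554  0.0871 -0.4141] [ 0.8 -0.  -0.3]
```

View pics/p6.png

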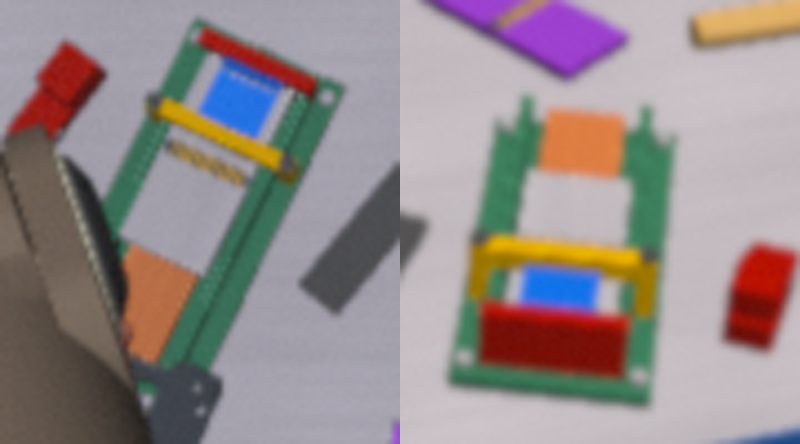

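The coupon is under the bridge with the leaf lying on it. The bead runs from (168,147) to (245,180) and the rear edge from (130,243) to (203,275). I'll measure both relative to the bridge and the stop.

```bash
python3 - <<'E'
from h import *
a,b=pickle.load(open("p6.pkl","rb"))
T=lambda x,y:(x/4.444+200-.4,y/4.44+155-.4); S=lambda x,y:(x/4.444+290-.4,y/4.44+180-.4)
R=np.array([[.910,-.4147],[.4147,.910]])
for d,f,L in((a,T,(("bead",(168,148),(245,180),38.5),("rear",(131,243),(202,274),35.5),("bridge",(155,104),(290,166),51),("stop",(201,37),(315,89),50))),
  (b,lambda x,y:S(x-400,y),(("rear",(526,172),(632,183),35.5),("bridge",(482,244),(648,256),51),("stop",(482,309),(628,321),50)))):
    for n,p,q,z in L:
        w=ray(d,[f(*p),f(*q)],z)[:,:2]; j=(w-[579.6,110.3])@R.T; print(n,np.round(j,1).tolist(),np.round(j.mean(0),1))
E
```

```text
bead [[20.2, 29.8], [22.0, -26.4]] [21.1  1.7]
rear [[-48.2, 25.2], [-47.3, -26.8]] [-47.7  -0.8]
bridge [[41.9, 48.4], [41.3, -51.0]] [41.6 -1.3]
stop [[96.3, 40.1], [95.9, -44.2]] [96.1 -2. ]
rear [[-47.4, -28.2], [-45.9, 36.7]] [-46.7   4.2]
bridge [[43.4, -46.2], [40.4, 49.6]] [41.9  1.7]
stop [[98.9, -40.3], [97.3, 41.4]] [98.1  0.6]
```

```bash
python3 - <<'E'
from rig import env
print(env.finish_job(), env.state()["time"])
E
```

```text
the job is handed in; nothing more can be done
the job is handed in; nothing more can be done
```

The coupon is home against the red end stop, held under the bridge and the leaf spring, and I handed the job in after about 7 s of robot time. I pressed it down behind the bead with closed fingertips at 14 to 31 N, which put the bar about 7.5 mm down. I then slid it about 90 mm until it would move no further under about 22 N along the jig, and lifted straight off.

**Position:** The last pictures put the bead at jig x ≈ 19.5 to 21 mm and the rear edge at about -49 mm, after correcting against the bridge. Home is 20 and -50 mm, so both fit within the 2 mm calibration.

**Sideways:** Raw readings ran from -1 to +4 mm and are less certain. The bridge and stop midpoints scattered by about 2 mm as well, and the rails limit the coupon to ±2 mm.

**Leaf and bar:** The leaf is visibly lying on top of the coupon. I did not measure its angle or the bar's depth after release.

**Other checks:** The tool tilted by up to 0.09 rad while pushing against the stop. The wrist force was near zero after release. The last crops showed the magnet, the flat bar and the nearby purple look-alike apparently where they were. I did not re-check the other bench items.

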